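# Pull the square button cap with the cap puller

### The job

The switch under the square button cap needs servicing: hook the cap puller under that cap, pull the cap up off its stem and stand it on its skirt, head up, on the floor of the tray, without the gripper itself touching any of the caps. Then stand the puller upright on the bench, clear of the tray and the box. Leave the two round caps seated and do not disturb the filter cube and the black canister.

Things in the scene. Friction and masses are not known exactly. Their poses are not given: they have to be found in the camera images.
- button_box: Grey switch box with an aluminium top plate, fixed, 100 (x) x 236 (y) x 55 mm high. Origin at the centre of its underside; x points from its front (robot's side) to its back, y along the row of three buttons, which stand at x = 0, y = -78, 0 and +78 mm.
- stem_middle (a point): Foot of the middle stem, on the box's top plate (55 mm up). All three stems are alike, 13 mm high, keyed so that a cap cannot turn; sprung catches hold each cap against a pull of about 6 N. Pulled, a cap comes free within 8 mm of travel and clears the stem after 13 mm.
- cap_square: The cap to pull, on any of the three stems: black, square head 42 x 42 mm, 10 mm thick, on a square hollow skirt 22 x 22 mm, 16 mm high (26 mm in all), 30 g. Origin at the centre of the skirt's underside, z up, sides parallel to the box's x and y. Seated, the skirt stands on the top plate, leaving a 16 mm gap under the head, which overhangs the skirt by 10 mm all round.
- cap_round_1: A black round-headed cap, head 42 mm across, skirt, heights and origin as on the square cap; stays on its stem.
- cap_round_2: The other black round-headed cap, the same as the first; stays on its stem.
- puller: Loose steel cap puller, 150 g, 90 mm high, standing upright on two flat rails. Origin at the foot, level with the rails' underside, z up, x to its open front. Rails: x -31 to +24, z 0 to 5 mm, inner edges y = +-15.5, outer +-30 mm. Side plates on them, 52 mm apart inside. Back plate at x -31 to -28 mm closes the rear. Top plate z 28 to 33 mm; plates end at x = +19 mm.
- puller_seat (a point): Point on the puller's axis level with the rails' top (5 mm above its origin). Brought in level, open front first, the rails pass either side of a skirt under the head; with the cap's axis here it is fully hooked (the back plate meets the head's rear 7 mm farther on). Lifted, the head rests on the rails and rides along.
- puller_grip (a point): Middle of the upper part of the puller's upright grey grip, 64.5 mm above its origin, on its axis. The grip is 22 mm (x) by 26 mm (y), with flat sides, from 33 to 90 mm above the origin.
- tray: White shallow parts tray, fixed, 124 (x) x 179 (y) x 25 mm high outside; its long y axis points roughly away from the robot. Origin at the centre of its underside; inner floor at z = 3 mm, free from x = -44 to +44 mm and y = -77 to +77 mm.
- filter_cube: Bystander: black filter cube, 45 x 44 x 34 mm, in front of the box; origin at the centre of its underside.
- objective_can: Bystander: black round canister with ribbed lid, 41 mm across, 57 mm high, behind the box and to its right; origin at the centre of its underside.
Not all that is in view belongs to the job. Leave any orange look-alike of the puller alone.

How it is judged:
By the outcome, as a careful person would: the job done as asked, in the order asked, and still so for the second after the job is handed in, with the robot touching nothing.
It also fails if it takes over 69 s, if anything falls off the work surface, if the arm or the gripper's body presses on something with over 40 N, if the wrist force passes 120 N, or if a joint passes its speed limit or range.

### The arm

A 6-joint arm with a two-finger parallel gripper is mounted at the origin on a cart in front of the work surface, level with it; the furniture and walls round the work are solid. World frame = base frame: x ahead of the robot, y to its left, z up, the work surface at z = 0. Lengths are in m, angles in rad, forces in N, time in s.
With the tool pointing down it reaches from about 0.4 to 0.825 m from the base axis. Payload 7 kg.
Tool frame: the origin (TCP) lies at the centre of the arm's flange, where the gripper is bolted on; the fingertips stand 178 mm ahead of it and the grasp point (between the pads) lies 159 mm ahead of it; x points along the fingers, y is the direction in which the jaws open and shut, and the axes are right-handed (so a half turn about x gives the same grasp; the last joint's range is limited). The gripper opens to 88 mm and grips with 3 to 60 N. Pads are 19 mm wide; open, the fingers measure 130 mm over their backs; the gripper's body (78 mm by 193 mm) begins 47 mm behind the grasp point.
Start: joints at [-0.881, 0.359, 0.012, 0, -1.224, -0.288], TCP at [0.264, -0.621, 0.405] pointing down, gripper open.
Joint ranges: [-3.07, 3.07], [-1.43, 2.12], [-1.02, 1.25], [-3.03, 1.67], [-3.05, -0], [-3.03, 3.03]. Speed limits (rad/s): [2.39, 2.39, 3.01, 3.14, 3.14, 3.14].

### API

Orientations are given as [roll, pitch, yaw] about the fixed x, y, z axes, in that order (R = Rz(yaw) Ry(pitch) Rx(roll)).
In Python, from station import status, viewer, arm gives the robot as it stands. The module is installed in compiled form; this text tells all that it offers.
- The arm moves only by the tool apply_moves, never from a script. Its argument "commands" is a list of rows, each an object of numbers: "dx", "dy", "dz": the shift along the world's x, y, z in mm; "spin": the turn about the world's z in degrees; "hand": the closure, from 0 (fully open) to 1 (shut). A call has exactly 5 rows; each row shifts and turns the commanded pose from where the row before left it; what a row does not reach is not made up. A row lasts 1/8 s, in which the tool goes at most 62.5 mm and 10.7 degrees, less where a joint would pass 70% of its speed; a pose out of reach is approached as far as the arm can. A call is refused whole if a number of a shift passes 62.5 or a number of a turn 10.7, either way. A call with a gripper value outside its range is refused whole. The fingers move at their own pace and stop on an object; "grip_force" is the grip in N (left out, the last holds). Time passes only in rows, so rows that do not move let the fingers close, or fill a call up. It gives the time, the measured TCP pose, the force and the opening at its end, in the units of the state.
- status.get_state(): the state, without advancing time (a new reading comes with each control period).
- viewer.grab_frame(name): name is "scene" or "side" or "wrist"; returns the picture (420x560x3 uint8, red, green, blue); there is no depth.
- viewer.camera_info(name): a dict with "fx", "fy", "cx", "cy" (pixels), "eye" and "attitude" of the camera in the world; the wrist camera has in their place "T_tool_cam" (4x4, takes a point from camera to tool coordinates, whose origin is the TCP and whose axes are the tool frame's). Camera axes: x right, y up, looking along -z (the intrinsics and any distortion apply to the point x, -y, -z); pixel columns grow to the right and rows downward; lengths in m; the calibration is good to about 2 mm. A picture is of the moment at which its call begins: read the wrist's pose just before it. camera_info takes no time and is no camera call.
- arm.job_done(): hands the job in, once; it reports no verdict.
The state is a dict: "t": time; "q": joint angles; "qd": joint speeds; "joint_efforts": joint torques, N m; "eef_pos": TCP position; "ee_rot": TCP orientation; "force": force on the tool from outside, world axes, zero at the start; "moment": the same for the moment, N m; "width": finger opening in m.
Only numpy, scipy, OpenCV 4.12 (cv2) and the standard library are available. Lean on these libraries where they do the work, as an engineer would, in place of code of your own. Each camera call takes 0.05 s, during which the arm holds its last target.

## Working session

There is one attempt and no reset: what is moved stays moved. The work goes in short steps, Python scripts to look and compute and a tool call to move; the robot and the scene stay as the last step left them, time stands still between calls to the robot, and variables do not carry over. Pictures are saved under pics/ and viewed, and the job is handed in when it is done.

Besides the shell and the picture viewer there is one more tool, called after "Call:" in YAML: its name, and indented under it one key for each argument. apply_moves: Moves the arm, as the interface text tells. Its arguments: {"type":"object","properties":{"commands":{"type":"array","items":{"type":"object","properties":{"dx":{"type":"number"},"dy":{"type":"number"},"dz":{"type":"number"},"spin":{"type":"number"},"hand":{"type":"number"}}}},"grip_force":{"type":"number"}},"required":["commands"]}

```bash
mkdir -p pics; python3 - <<'E'
from station import status, viewer
import cv2,numpy as np
s=status.get_state()
print({k:np.round(v,3).tolist() for k,v in s.items()})
for n in ("scene","side","wrist"):
    im=viewer.grab_frame(n); cv2.imwrite(f"pics/{n}0.png",cv2.cvtColor(im,cv2.COLOR_RGB2BGR))
    print(n,viewer.camera_info(n))
E
```

```text
{'t': 0.0, 'q': [-0.881, 0.359, 0.011, -0.0, -1.224, -0.288], 'qd': [-0.001, 0.0, -0.0, 0.001, 0.0, 0.001], 'joint_efforts': [-0.001, -58.272, 29.306, 6.997, 0.007, -0.0], 'eef_pos': [0.264, -0.621, 0.404], 'ee_rot': [1.665, 1.569, 2.067], 'force': [-0.348, -0.539, 0.31], 'moment': [0.043, -0.055, -0.03], 'width': 0.088}
scene {'fx': 489.35801415613355, 'fy': 489.35801415613355, 'cx': 273.50398217645346, 'cy': 206.57245257584458, 'eye': array([ 0.37145338, -0.47830802,  1.11887462]), 'attitude': array([ 4.94767326e-01,  3.15102071e-04, -2.89064484e-01])}
side {'fx': 460.4655659682575, 'fy': 460.4655659682575, 'cx': 282.2199707914575, 'cy': 203.7430182258237, 'eye': array([ 0.3122073 , -0.93579752,  0.59417458]), 'attitude': array([ 1.09459028,  0.01179038, -0.22768154])}
wrist {'fx': 293.780733283254, 'fy': 293.780733283254, 'cx': 279.52389493449, 'cy': 210.28152132231727, 'T_tool_cam': array([[-3.00047770e-04,  2.64273827e-01, -9.64447642e-01,
         1.92650346e-02],
       [ 9.99999594e-01,  8.98953575e-04, -6.47808591e-05,
        -1.83529268e-04],
       [ 8.49873770e-04, -9.64447270e-01, -2.64273989e-01,
        -7.06446834e-02],
       [ 0.00000000e+00,  0.00000000e+00,  0.00000000e+00,
         1.00000000e+00]])}
```

View pics/scene0.png

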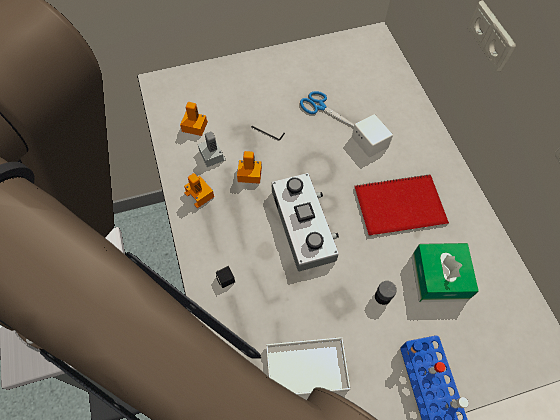

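View pics/side0.png

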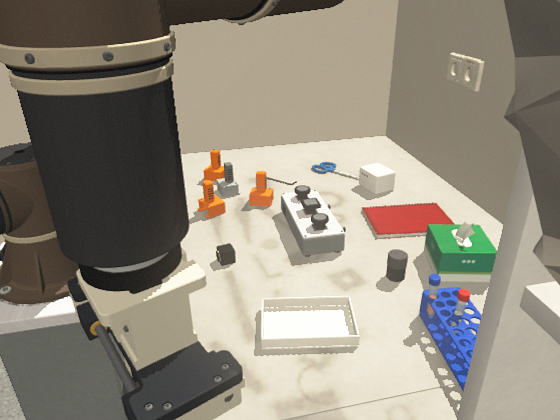

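View pics/wrist0.png

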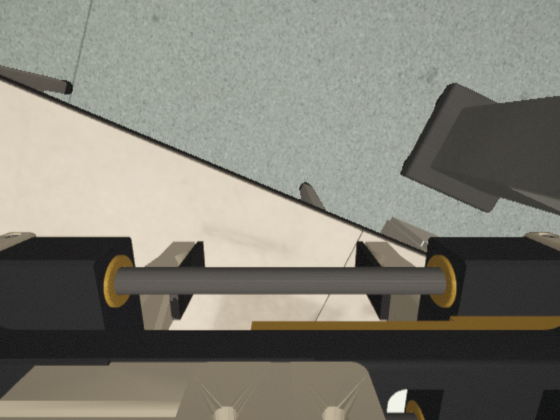

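The scene picture shows these candidates for the puller: grey at (210,148), and orange look-alikes at (194,120), (249,168) and (199,190). The caps are at (295,185), (304,212) and (314,241), and the middle one looks square. The tray is at (308,365), the cube at (225,276) and the canister at (386,292). Next I'll take close crops.

```bash
cat > h.py <<'E'
import numpy as np,cv2
from scipy.spatial.transform import Rotation as Ro
from station import status, viewer
def cam(n,st=None):
    c=viewer.camera_info(n)
    if 'eye' in c: return c,Ro.from_euler('xyz',c['attitude']).as_matrix(),np.array(c['eye'])
    st=st or status.get_state()
    T=np.eye(4);T[:3,:3]=Ro.from_euler('xyz',st['ee_rot']).as_matrix();T[:3,3]=st['eef_pos']
    M=T@c['T_tool_cam']; return c,M[:3,:3],M[:3,3]
def ray(cm,uv):
    c,R,e=cm
    d=np.array([(uv[0]-c['cx'])/c['fx'],-(uv[1]-c['cy'])/c['fy'],-1.]); return e,R@d
def onz(cm,uv,z):
    e,d=ray(cm,uv); return e+d*(z-e[2])/d[2]
def proj(cm,p):
    c,R,e=cm; q=R.T@(np.array(p)-e); return np.array([c['cx']+c['fx']*q[0]/-q[2],c['cy']+c['fy']*q[1]/q[2]])
def save(n,im): cv2.imwrite(n,cv2.cvtColor(im,cv2.COLOR_RGB2BGR))
E
python3 - <<'E'
import cv2
a=cv2.imread('pics/scene0.png');b=cv2.imread('pics/side0.png')
cv2.imwrite('pics/c1.png',cv2.resize(a[90:215,165:285],None,fx=4.8,fy=4.8,interpolation=cv2.INTER_CUBIC))
cv2.imwrite('pics/c2.png',cv2.resize(a[165:275,260:350],None,fx=5.4,fy=5.4,interpolation=cv2.INTER_CUBIC))
cv2.imwrite('pics/c3.png',cv2.resize(b[140:260,190:360],None,fx=4.6,fy=4.6,interpolation=cv2.INTER_CUBIC))
E
python3 -c "
from h import *
import json
print(viewer.camera_info('scene').keys())
c=cam('scene')
for n,u,z in [('puller top',(210,134),.09),('orange1',(193,103),.09),('o2',(249,152),.09),('o3',(195,175),.09),('capA',(295,183),.081),('capB',(304,211),.081),('capC',(314,239),.081),('tray corner',(268,346),.025),('tray c',(347,341),.025),('cube',(225,272),.034),('can',(386,286),.057)]: print(n,np.round(onz(c,u,z),3))
"
```

```text
dict_keys(['fx', 'fy', 'cx', 'cy', 'eye', 'attitude'])
puller top [0.432 0.306 0.09 ]
orange1 [0.412 0.42  0.09 ]
o2 [0.515 0.223 0.09 ]
o3 [0.368 0.194 0.09 ]
capA [0.601 0.107 0.081]
capB [0.597 0.026 0.081]
capC [ 0.597 -0.051  0.081]
tray corner [ 0.428 -0.243  0.025]
tray c [ 0.599 -0.283  0.025]
cube [ 0.379 -0.052  0.034]
can [ 0.721 -0.198  0.057]
```

View pics/c1.png

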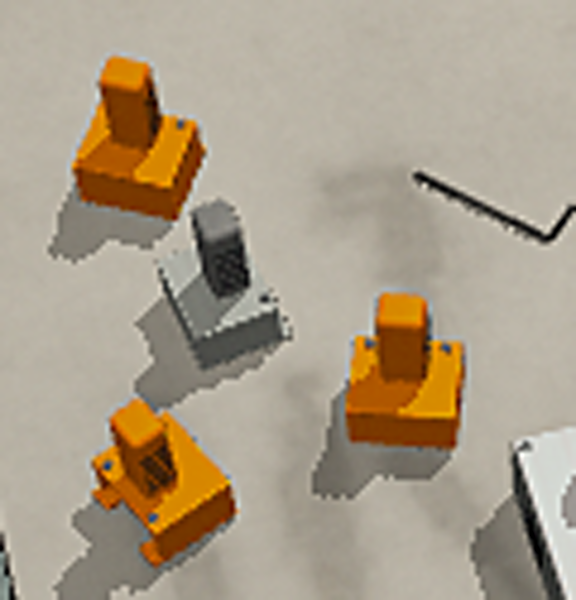

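View pics/c2.png

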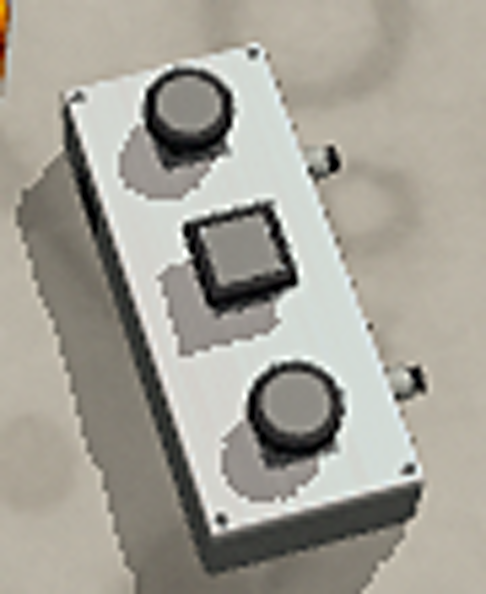

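View pics/c3.png

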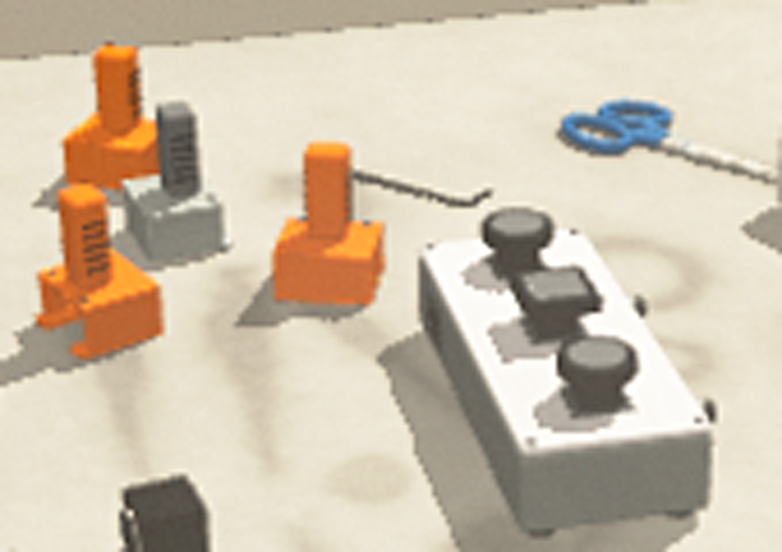

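The middle cap at (304,212) is the square one. The grey puller at (210,148) is the only non-orange one. Next I'll get a rough puller yaw and the tool yaw, then go for a closer look.

```bash
python3 -c "
from h import *
c=cam('scene')
f=lambda u:(165+u[0]/4.8,90+u[1]/4.8)
P=[onz(c,f(u),.033) for u in [(158,262),(203,335),(285,316)]]
for p in P: print(np.round(p,3))
for i in (0,1):
  d=P[i+1]-P[i]; print(np.hypot(*d[:2]),np.degrees(np.arctan2(d[1],d[0])))
f=lambda u:(260+u[0]/5.4,165+u[1]/5.4)
P=[onz(c,f(u),.055) for u in [(66,95),(255,48),(418,480),(210,530)]]
for i in range(4):
  d=P[(i+1)%4]-P[i]; print(np.round(P[i],3),np.hypot(*d[:2]),np.degrees(np.arctan2(d[1],d[0])))
print(sum(P)/4)
s=status.get_state(); R=Ro.from_euler('xyz',s['ee_rot']).as_matrix(); print(R.round(3))
"
```

```text
[0.396 0.324 0.033]
[0.41  0.269 0.033]
[0.456 0.268 0.033]
0.05698268283879167 -76.50255513835707
0.04656837588380657 -0.7918082488225702
[0.551 0.139 0.055] 0.09335403035350179 -0.3821038571484923
[0.645 0.139 0.055] 0.23035543379239376 -90.52961905750638
[ 0.643 -0.092  0.055] 0.0939202430794481 177.76293286580164
[ 0.549 -0.088  0.055] 0.2273172237175519 89.33809857399434
[0.59682861 0.02443482 0.055     ]
[[-0.001 -0.391  0.92 ]
 [ 0.001  0.92   0.391]
 [-1.     0.001 -0.   ]]
```

Call:
apply_moves:
  commands:
    - {"dx": 15, "dy": 25, "spin": -0.5}
    - {"dx": 25, "dy": 40, "spin": -0.5}
    - {"dx": 25, "dy": 48, "spin": -0.5}
    - {"dx": 25, "dy": 50, "spin": -0.5}
    - {"dx": 25, "dy": 50, "spin": -0.5}

```text
invalid input at $.commands[0]: expected keys dx, dy, dz, spin, hand
```

Call:
apply_moves:
  commands:
    - {"dx": 25, "dy": 50, "spin": -0.5}
    - {"dx": 25, "dy": 50, "spin": -0.5}
    - {"dx": 25, "dy": 50, "spin": -0.5}
    - {"dx": 20, "dy": 50, "spin": -0.5}
    - {"dx": 15, "dy": 50, "spin": -0.5}

```text
invalid input at $.commands[0]: expected keys dx, dy, dz, spin, hand
```

Call:
apply_moves:
  commands:
    - {"dx": 10, "dy": 50, "spin": -0.5}
    - {"dx": 8, "dy": 50, "spin": -0.5}
    - {"dx": 5, "dy": 50, "spin": -0.5}
    - {"dx": 5, "dy": 50, "spin": -0.5}
    - {"dx": 3, "dy": 50, "spin": -0.5}

```text
invalid input at $.commands[0]: expected keys dx, dy, dz, spin, hand
```

Call:
apply_moves:
  commands:
    - {"dx": 0, "dy": 50, "spin": -0.5}
    - {"dx": 0, "dy": 50, "spin": -0.5}
    - {"dx": 0, "dy": 50, "spin": -0.5}
    - {"dx": 0, "dy": 43, "spin": -0.5}
    - {"dx": 0, "dy": 40, "spin": -0.5}

```text
invalid input at $.commands[0]: expected keys dx, dy, dz, spin, hand
```

```bash
python3 - <<'E'
from h import *
s=status.get_state();print(s['t'],s['eef_pos'],s['qd'].__repr__())
im=viewer.grab_frame('wrist');save('pics/w1.png',im)
im=viewer.grab_frame('scene');save('pics/s1.png',im)
s=status.get_state();print(s['t'],s['eef_pos'])
im=viewer.grab_frame('wrist');save('pics/w2.png',im)
np.save('w2.npy',np.r_[s['eef_pos'],s['ee_rot']])
E
```

```text
0.15 [ 0.26392584 -0.62110028  0.40394624] array([-0.00154784, -0.00454114,  0.00409723,  0.00139992,  0.0009236 ,
       -0.00031067])
0.25 [ 0.26394615 -0.62118654  0.4042132 ]
```

View pics/w2.png

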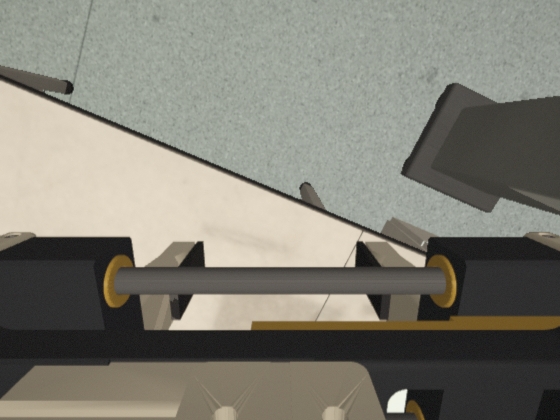

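View pics/s1.png

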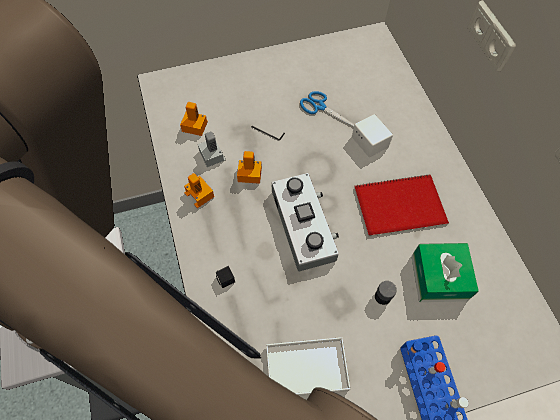

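The moves were refused because every key is required, so the arm hasn't moved. The pictures are unchanged. I'll resend them with all keys.

Call:
apply_moves:
  commands:
    - {"dx": 15, "dy": 25, "dz": 0, "spin": -0.5, "hand": 0}
    - {"dx": 25, "dy": 40, "dz": 0, "spin": -0.5, "hand": 0}
    - {"dx": 25, "dy": 48, "dz": 0, "spin": -0.5, "hand": 0}
    - {"dx": 25, "dy": 50, "dz": 0, "spin": -0.5, "hand": 0}
    - {"dx": 25, "dy": 50, "dz": 0, "spin": -0.5, "hand": 0}

```text
t: 0.92
eef_pos: [0.3794, -0.4067, 0.4047]
ee_rot: [-0.868, 1.57, -0.51]
force: [0.6, -0.6, 0.4]
width: 0.0875
```

Call:
apply_moves:
  commands:
    - {"dx": 25, "dy": 50, "dz": 0, "spin": -0.5, "hand": 0}
    - {"dx": 25, "dy": 50, "dz": 0, "spin": -0.5, "hand": 0}
    - {"dx": 25, "dy": 50, "dz": 0, "spin": -0.5, "hand": 0}
    - {"dx": 20, "dy": 50, "dz": 0, "spin": -0.5, "hand": 0}
    - {"dx": 15, "dy": 50, "dz": 0, "spin": -0.5, "hand": 0}

```text
t: 1.55
eef_pos: [0.4895, -0.1565, 0.4048]
ee_rot: [-0.4, 1.57, -0.086]
force: [0.9, -1.0, 0.0]
width: 0.0877
```

Call:
apply_moves:
  commands:
    - {"dx": 10, "dy": 50, "dz": 0, "spin": -0.5, "hand": 0}
    - {"dx": 8, "dy": 50, "dz": 0, "spin": -0.5, "hand": 0}
    - {"dx": 5, "dy": 50, "dz": 0, "spin": -0.5, "hand": 0}
    - {"dx": 5, "dy": 50, "dz": 0, "spin": -0.5, "hand": 0}
    - {"dx": 3, "dy": 50, "dz": 0, "spin": -0.5, "hand": 0}

```text
t: 2.17
eef_pos: [0.5198, 0.0935, 0.4049]
ee_rot: [0.18, 1.57, 0.45]
force: [0.7, 0.8, 0.5]
width: 0.0876
```

Call:
apply_moves:
  commands:
    - {"dx": 0, "dy": 50, "dz": 0, "spin": -0.5, "hand": 0}
    - {"dx": 0, "dy": 50, "dz": 0, "spin": -0.5, "hand": 0}
    - {"dx": 0, "dy": 50, "dz": 0, "spin": -0.5, "hand": 0}
    - {"dx": 0, "dy": 43, "dz": 0, "spin": -0.5, "hand": 0}
    - {"dx": 0, "dy": 40, "dz": 0, "spin": -0.5, "hand": 0}

```text
t: 2.8
eef_pos: [0.5197, 0.3264, 0.4047]
ee_rot: [0.282, 1.571, 0.509]
force: [0.4, -0.1, 0.9]
width: 0.0873
```

```bash
python3 - <<'E'
from h import *
im=viewer.grab_frame('scene');save('pics/s3.png',im)
im=viewer.grab_frame('side');save('pics/d3.png',im)
s=status.get_state();print(s['t'],s['eef_pos'],s['ee_rot'],s['q'],s['force'])
im=viewer.grab_frame('wrist');save('pics/w3.png',im)
np.save('w3.npy',np.r_[s['eef_pos'],s['ee_rot']])
E
```

```text
2.9 [0.51980311 0.32810857 0.40397367] [-2.86109509  1.5706742  -2.63151167] [ 8.80365467e-01  2.60912575e-01 -1.28761734e-01 -4.77755512e-05
 -1.18123587e+00 -2.22156023e+00] [-0.43197504 -0.59176382  0.24311323]
```

View pics/w3.png

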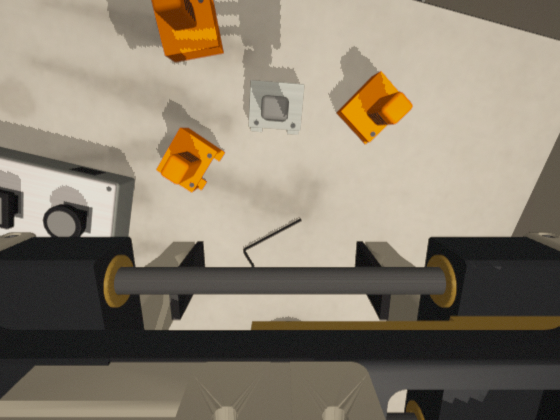

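View pics/s3.png

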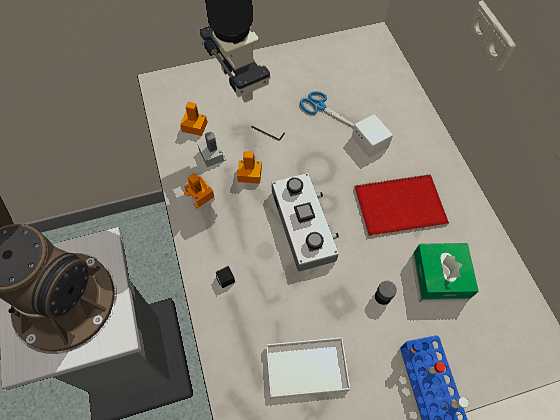

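View pics/d3.png

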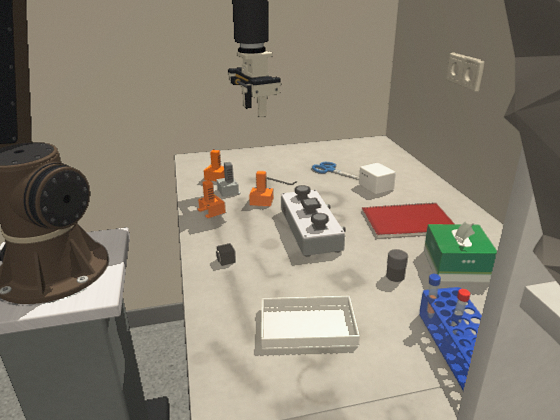

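The wrist view shows the grey puller at (275,107). Its rail tips are at (260,131) and (292,131), so the open front points away from the robot (about +x). The orange ones are at (187,25), (187,160) and (380,105). Next I'll measure its pose, the box, the cap and the tray.

```bash
python3 - <<'E'
from h import *
a=cv2.imread('pics/w3.png');b=cv2.imread('pics/s3.png');d=cv2.imread('pics/d3.png')
cv2.imwrite('pics/c4.png',cv2.resize(a[70:145,235:320],None,fx=8,fy=8,interpolation=cv2.INTER_CUBIC))
cv2.imwrite('pics/c5.png',cv2.resize(b[330:410,255:360],None,fx=7,fy=7,interpolation=cv2.INTER_CUBIC))
cv2.imwrite('pics/c6.png',cv2.resize(d[180:255,270:350],None,fx=7.5,fy=7.5,interpolation=cv2.INTER_CUBIC))
E
```

```text
(no output)
```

View pics/c4.png

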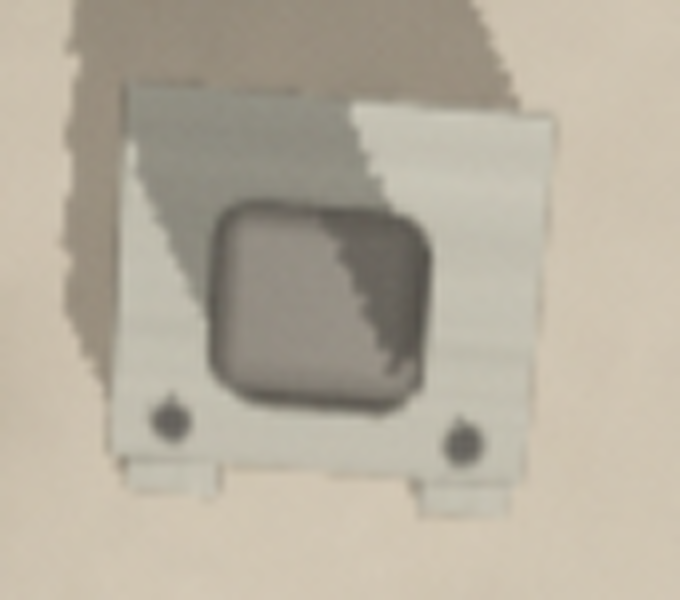

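View pics/c5.png

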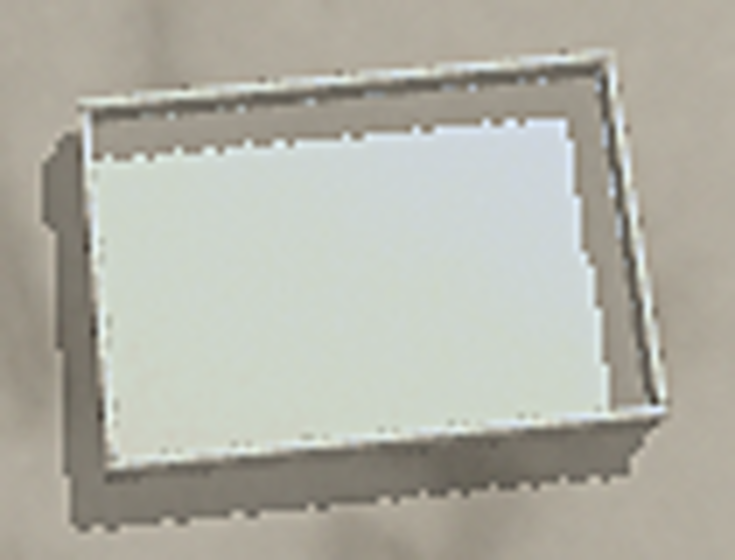

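View pics/c6.png

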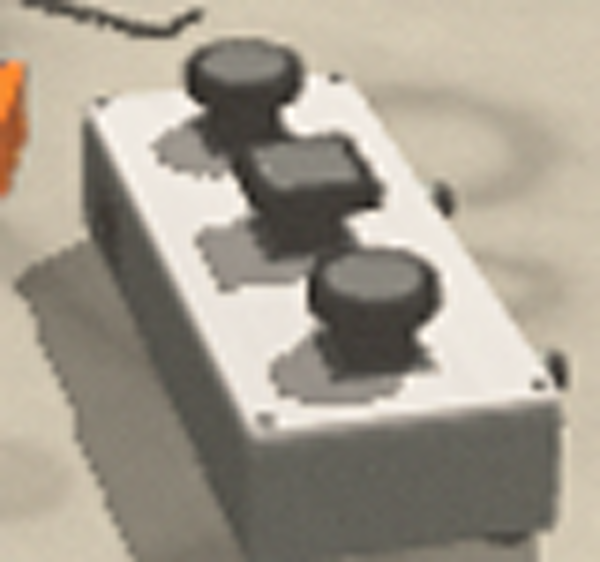

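```bash
python3 - <<'E'
from h import *
w=np.load('w3.npy');st=dict(eef_pos=w[:3],ee_rot=w[3:])
print('tool R',Ro.from_euler('xyz',w[3:]).as_matrix().round(3))
cw=cam('wrist',st)
def quad(c,o,s,pts,z,name):
    P=[onz(c,(o[0]+u/s-.5+.5/s,o[1]+v/s-.5+.5/s),z) for u,v in pts]
    print(name,'centre',np.round(sum(P)/4,4))
    for i in range(4):
        d=P[(i+1)%4]-P[i]; print('  ',np.round(P[i],4),round(np.hypot(*d[:2]),4),round(np.degrees(np.arctan2(d[1],d[0])),2))
    return P
quad(cw,(235,70),8,[(125,85),(553,115),(522,485),(108,455)],.033,'plate')
quad(cw,(235,70),8,[(213,198),(435,208),(425,412),(207,402)],.088,'griptop')
cs=cam('scene')
quad(cs,(255,330),7,[(80,103),(612,55),(663,410),(107,470)],.025,'tray')
f=lambda u:(260+u[0]/5.4,165+u[1]/5.4)
for n,u in [('A',(188,106)),('B',(242,250)),('C',(296,405))]:
    pass
quad(cs,(260,165),5.4,[(185,224),(272,203),(298,275),(215,305)],.080,'capsq')
# segmentation of dark caps in scene
a=cv2.imread('pics/s3.png');g=cv2.cvtColor(a,cv2.COLOR_BGR2GRAY)
d=cam('side')
quad(d,(270,180),7.5,[(243,148),(345,133),(380,185),(278,205)],.079,'capsq side')
quad(d,(270,180),7.5,[(90,100),(340,72),(560,400),(262,432)],.055,'box side')
E
```

```text
tool R [[-0.    -0.228  0.974]
 [-0.     0.974  0.228]
 [-1.    -0.    -0.   ]]
plate centre [0.4264 0.3016 0.033 ]
   [0.4068 0.2684 0.033 ] 0.0594 99.39
   [0.3971 0.327  0.033 ] 0.0497 9.18
   [0.4461 0.3349 0.033 ] 0.0598 -80.89
   [0.4556 0.2759 0.033 ] 0.0494 -171.24
griptop centre [0.4324 0.3028 0.088 ]
   [0.4234 0.2878 0.088 ] 0.0263 100.69
   [0.4186 0.3136 0.088 ] 0.0231 10.59
   [0.4413 0.3178 0.088 ] 0.0263 -79.41
   [0.4461 0.2919 0.088 ] 0.0231 -169.64
tray centre [ 0.4969 -0.3082  0.025 ]
   [ 0.4251 -0.2385  0.025 ] 0.1692 -11.48
   [ 0.591  -0.2722  0.025 ] 0.1069 -102.09
   [ 0.5686 -0.3767  0.025 ] 0.1689 169.23
   [ 0.4027 -0.3452  0.025 ] 0.109 78.12
capsq centre [0.5987 0.0258 0.08  ]
   [0.5784 0.0463 0.08  ] 0.0407 -1.3
   [0.6191 0.0454 0.08  ] 0.0378 -90.87
   [0.6185 0.0076 0.08  ] 0.0399 -174.76
   [0.5787 0.004  0.08  ] 0.0423 90.45
capsq side centre [0.6027 0.0308 0.079 ]
   [0.5847 0.0499 0.079 ] 0.036 3.64
   [0.6206 0.0522 0.079 ] 0.039 -89.87
   [0.6207 0.0132 0.079 ] 0.0362 -171.64
   [0.5849 0.008  0.079 ] 0.042 90.26
box side centre [0.6003 0.0284 0.055 ]
   [0.5546 0.1462 0.055 ] 0.0929 0.01
   [0.6475 0.1462 0.055 ] 0.2376 -90.43
   [ 0.6457 -0.0914  0.055 ] 0.0924 177.41
   [ 0.5535 -0.0872  0.055 ] 0.2334 89.73
```

The puller origin is at (0.432, 0.303) with a yaw of about 9.3°; the plate and the grip top agree. I'm reaching over it with the jaws across its y.

Call:
apply_moves:
  commands:
    - {"dx": -15, "dy": -5, "dz": 0, "spin": -1, "hand": 0}
    - {"dx": -25, "dy": -7, "dz": 0, "spin": -1, "hand": 0}
    - {"dx": -25, "dy": -7, "dz": -10, "spin": -1, "hand": 0}
    - {"dx": -15, "dy": -4, "dz": -15, "spin": -1, "hand": 0}
    - {"dx": -7.4, "dy": -2.4, "dz": -20, "spin": 0, "hand": 0}

```text
t: 3.58
eef_pos: [0.4313, 0.2976, 0.3603]
ee_rot: [0.877, 1.569, 1.032]
force: [-0.1, 0.0, -0.3]
width: 0.0875
```

Call:
apply_moves:
  commands:
    - {"dx": 0, "dy": 0, "dz": -30, "spin": 0, "hand": 0}
    - {"dx": 0, "dy": 0, "dz": -30, "spin": 0, "hand": 0}
    - {"dx": 0, "dy": 0, "dz": -20, "spin": 0, "hand": 0}
    - {"dx": 0, "dy": 0, "dz": 0, "spin": 0, "hand": 0}
    - {"dx": 0, "dy": 0, "dz": 0, "spin": 0, "hand": 0}

```text
t: 4.2
eef_pos: [0.4326, 0.299, 0.2808]
ee_rot: [0.65, 1.569, 0.807]
force: [1.2, 0.4, -1.0]
width: 0.0876
```

```bash
python3 - <<'E'
from h import *
s=status.get_state();print(s['t'],s['eef_pos'],Ro.from_euler('xyz',s['ee_rot']).as_matrix().round(3),s['force'])
im=viewer.grab_frame('wrist');save('pics/w4.png',im)
im=viewer.grab_frame('side');save('pics/d4.png',cv2.resize(im[100:250,150:300],None,fx=4,fy=4))
E
```

```text
4.2 [0.4325889  0.29899947 0.28080562] [[ 0.001 -0.156  0.988]
 [ 0.001  0.988  0.156]
 [-1.     0.001  0.001]] [ 1.16508752  0.37334653 -0.95097594]
```

View pics/w4.png

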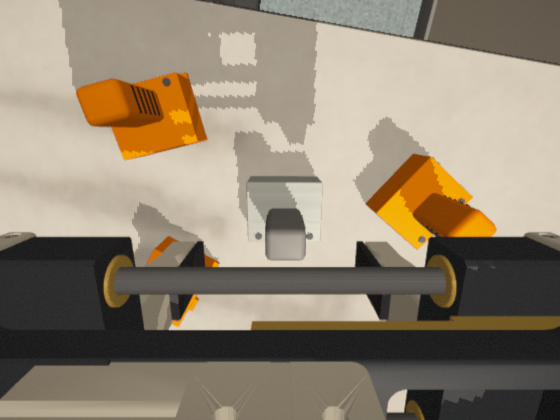

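View pics/d4.png

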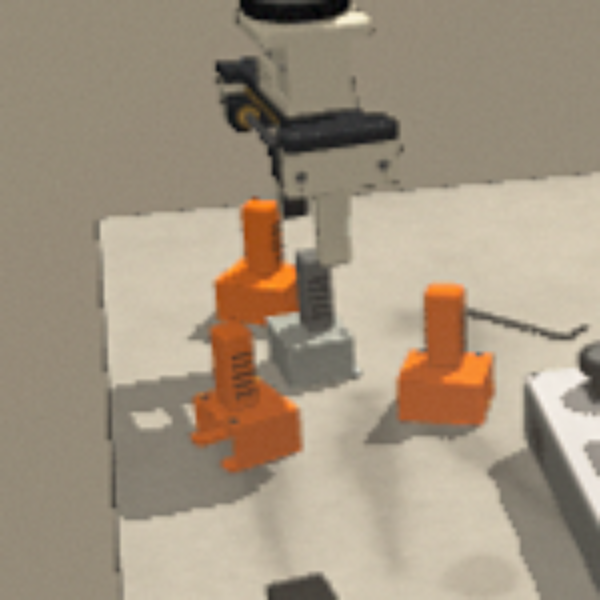

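The wrist view shows the puller's grip between the open fingers at (286,235), about 4 mm to the +y side of the tool axis. I'll correct that, descend and close.

Call:
apply_moves:
  commands:
    - {"dx": 0, "dy": 4, "dz": -15, "spin": 0, "hand": 0}
    - {"dx": 0, "dy": 0, "dz": -20, "spin": 0, "hand": 0}
    - {"dx": 0, "dy": 0, "dz": -15, "spin": 0, "hand": 0}
    - {"dx": 0, "dy": 0, "dz": -4, "spin": 0, "hand": 0}
    - {"dx": 0, "dy": 0, "dz": 0, "spin": 0, "hand": 0}

```text
t: 4.92
eef_pos: [0.4326, 0.3035, 0.2255]
ee_rot: [-2.102, 1.57, -1.944]
force: [-0.1, -0.1, -0.3]
width: 0.088
```

Call:
apply_moves:
  commands:
    - {"dx": 0, "dy": 0, "dz": 0, "spin": 0, "hand": 0.5}
    - {"dx": 0, "dy": 0, "dz": 0, "spin": 0, "hand": 0.6}
    - {"dx": 0, "dy": 0, "dz": 0, "spin": 0, "hand": 0.7}
    - {"dx": 0, "dy": 0, "dz": 0, "spin": 0, "hand": 0.8}
    - {"dx": 0, "dy": 0, "dz": 0, "spin": 0, "hand": 1}
  grip_force: 45

```text
t: 5.55
eef_pos: [0.4326, 0.3034, 0.2257]
ee_rot: [1.006, 1.571, 1.164]
force: [0.3, 0.7, -0.3]
width: 0.043
```

Call:
apply_moves:
  commands:
    - {"dx": 0, "dy": 0, "dz": 0, "spin": 0, "hand": 1}
    - {"dx": 0, "dy": 0, "dz": 0, "spin": 0, "hand": 1}
    - {"dx": 0, "dy": 0, "dz": 0, "spin": 0, "hand": 1}
    - {"dx": 0, "dy": 0, "dz": 0, "spin": 0, "hand": 1}
    - {"dx": 0, "dy": 0, "dz": 0, "spin": 0, "hand": 1}
  grip_force: 45

```text
t: 6.18
eef_pos: [0.4325, 0.3034, 0.2256]
ee_rot: [-2.426, 1.571, -2.268]
force: [-0.2, -0.1, 0.4]
width: 0.026
```

The puller is gripped at 26 mm opening. Next I'll lift it and pass beyond the box, where the wrist camera can look back at the caps.

Call:
apply_moves:
  commands:
    - {"dx": 0, "dy": 0, "dz": 10, "spin": 0, "hand": 1}
    - {"dx": 0, "dy": 0, "dz": 30, "spin": 0, "hand": 1}
    - {"dx": 0, "dy": 0, "dz": 40, "spin": 0, "hand": 1}
    - {"dx": 0, "dy": 0, "dz": 40, "spin": 0, "hand": 1}
    - {"dx": 10, "dy": -5, "dz": 20, "spin": 0, "hand": 1}

```text
t: 6.8
eef_pos: [0.4425, 0.2986, 0.3689]
ee_rot: [0.741, 1.567, 0.899]
force: [0.4, 0.4, -2.8]
width: 0.0257
```

Call:
apply_moves:
  commands:
    - {"dx": 20, "dy": -20, "dz": 0, "spin": -1, "hand": 1}
    - {"dx": 25, "dy": -30, "dz": 0, "spin": -1, "hand": 1}
    - {"dx": 30, "dy": -32, "dz": 0, "spin": -1, "hand": 1}
    - {"dx": 30, "dy": -33, "dz": 0, "spin": -1, "hand": 1}
    - {"dx": 30, "dy": -33, "dz": 0, "spin": -1, "hand": 1}

```text
t: 7.42
eef_pos: [0.5782, 0.1492, 0.3663]
ee_rot: [0.798, 1.57, 0.868]
force: [-0.1, 1.1, -2.6]
width: 0.0258
```

Call:
apply_moves:
  commands:
    - {"dx": 30, "dy": -33, "dz": 0, "spin": -1, "hand": 1}
    - {"dx": 30, "dy": -33, "dz": 0, "spin": -1, "hand": 1}
    - {"dx": 25, "dy": -30, "dz": 0, "spin": -1, "hand": 1}
    - {"dx": 10, "dy": -18, "dz": 0, "spin": -1, "hand": 1}
    - {"dx": 0, "dy": -8, "dz": 0, "spin": -0.8, "hand": 1}

```text
t: 8.05
eef_pos: [0.6726, 0.0274, 0.3654]
ee_rot: [-3.076, 1.57, -3.092]
force: [-0.6, 0.6, -1.1]
width: 0.0256
```

```bash
python3 - <<'E'
from h import *
im=viewer.grab_frame('scene');save('pics/s5.png',im)
s=status.get_state();print(s['t'],s['eef_pos'],Ro.from_euler('xyz',s['ee_rot']).as_matrix().round(3),s['force'])
im=viewer.grab_frame('wrist');save('pics/w5.png',im)
np.save('w5.npy',np.r_[s['eef_pos'],s['ee_rot']])
E
```

```text
8.1 [0.67213816 0.02719398 0.36558065] [[-0.001  0.016  1.   ]
 [-0.     1.    -0.016]
 [-1.    -0.    -0.001]] [-1.33054044 -0.38147347 -1.68383298]
```

View pics/w5.png

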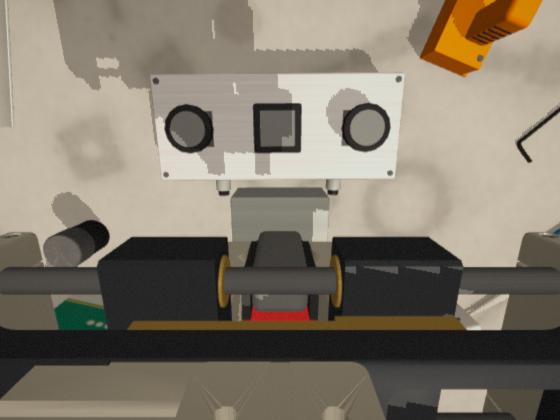

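The wrist view shows the square cap at (277,128) between the round ones at (188,128) and (366,128). The held puller is at (280,240).

```bash
python3 - <<'E'
from h import *
a=cv2.imread('pics/w5.png')
cv2.imwrite('pics/c7.png',cv2.resize(a[65:245,145:410],None,fx=3,fy=3,interpolation=cv2.INTER_CUBIC))
w=np.load('w5.npy');st=dict(eef_pos=w[:3],ee_rot=w[3:]);cw=cam('wrist',st)
g=cv2.cvtColor(a,cv2.COLOR_BGR2GRAY)
m=(g<60).astype(np.uint8)
n,l,s,c=cv2.connectedComponentsWithStats(m[85:170,160:400].copy())
for i in range(1,n):
    if s[i][4]>150:
        x,y,ww,hh=s[i][:4]; u=(160+x+ww/2-.5,85+y+hh/2-.5)
        print(s[i],u,np.round(onz(cw,u,.079),4), 'ext',np.round(onz(cw,(160+x-.5,u[1]),.079)-onz(cw,(160+x+ww-.5,u[1]),.079),4))
P=[onz(cw,u,.055) for u in [(152,76),(403,74),(396,180),(160,180)]]
for i in range(4):
    d=P[(i+1)%4]-P[i]; print(np.round(P[i],4),round(np.hypot(*d[:2]),4),round(np.degrees(np.arctan2(d[1],d[0])),2))
print(sum(P)/4)
E
```

```text
[ 93  19  48  49 901] (np.float64(276.5), np.float64(128.0)) [0.5997 0.0258 0.079 ] ext [-0.0007 -0.0421  0.    ]
[182  18  48  48 681] (np.float64(365.5), np.float64(126.5)) [0.5998 0.1037 0.079 ] ext [-0.0007 -0.042   0.    ]
[  5  20  48  47 793] (np.float64(188.5), np.float64(128.0)) [ 0.5984 -0.0513  0.079 ] ext [-0.0007 -0.0421  0.    ]
[ 0.5519 -0.0873  0.055 ] 0.2292 89.46
[0.5541 0.1419 0.055 ] 0.0976 1.26
[0.6517 0.144  0.055 ] 0.236 -90.97
[ 0.6477 -0.0919  0.055 ] 0.0959 177.27
[0.60132016 0.02667439 0.055     ]
```

View pics/c7.png

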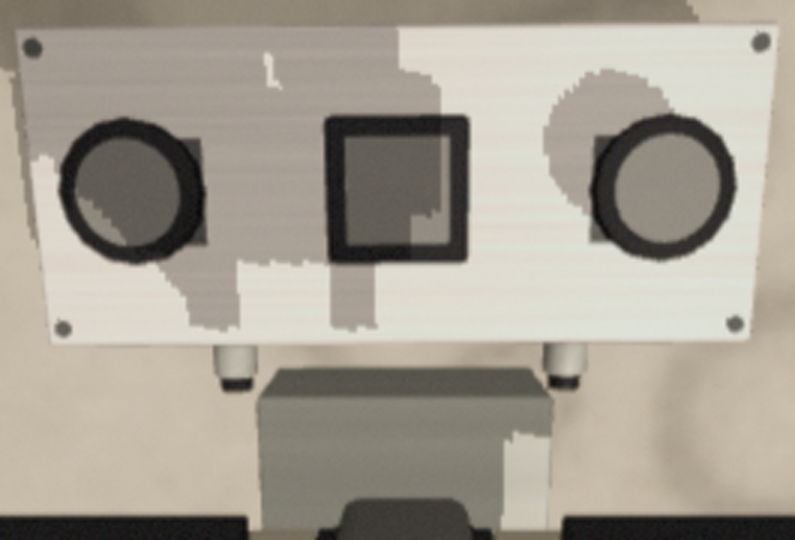

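Call:
apply_moves:
  commands:
    - {"dx": -15, "dy": -0.4, "dz": 0, "spin": 0.1, "hand": 1}
    - {"dx": -40, "dy": -1, "dz": 0, "spin": 0.3, "hand": 1}
    - {"dx": -45, "dy": 0, "dz": 0, "spin": 0, "hand": 1}
    - {"dx": -37, "dy": 0, "dz": 0, "spin": 0, "hand": 1}
    - {"dx": -15, "dy": 0, "dz": 0, "spin": 0, "hand": 1}

```text
t: 8.78
eef_pos: [0.5176, 0.0273, 0.3664]
ee_rot: [0.823, 1.57, 0.819]
force: [0.4, 0.6, -1.7]
width: 0.0257
```

Call:
apply_moves:
  commands:
    - {"dx": 0, "dy": 0, "dz": -20, "spin": 0, "hand": 1}
    - {"dx": 0, "dy": 0, "dz": -25, "spin": 0, "hand": 1}
    - {"dx": 0, "dy": 0, "dz": -20, "spin": 0, "hand": 1}
    - {"dx": 0, "dy": 0, "dz": -11, "spin": 0, "hand": 1}
    - {"dx": 0, "dy": 0, "dz": 0, "spin": 0, "hand": 1}

```text
t: 9.4
eef_pos: [0.5203, 0.0272, 0.2893]
ee_rot: [-2.651, 1.57, -2.657]
force: [-0.2, 0.5, -0.8]
width: 0.0258
```

```bash
python3 - <<'E'
from h import *
s=status.get_state();print(s['t'],s['eef_pos'],Ro.from_euler('xyz',s['ee_rot']).as_matrix().round(4),s['force'])
im=viewer.grab_frame('scene');save('pics/s6.png',im);a=cv2.resize(im[160:260,250:350],None,fx=4,fy=4,interpolation=cv2.INTER_CUBIC)
im=viewer.grab_frame('side');save('pics/d6.png',im);b=cv2.resize(im[155:255,260:360],None,fx=4,fy=4,interpolation=cv2.INTER_CUBIC)
save('pics/c8.png',np.hstack([a,b]))
E
```

```text
9.4 [0.52033314 0.02719403 0.28932397] [[-1.e-03  6.e-03  1.e+00]
 [-5.e-04  1.e+00 -6.e-03]
 [-1.e+00 -5.e-04 -1.e-03]] [-0.19089234  0.45662973 -0.79042605]
```

View pics/c8.png

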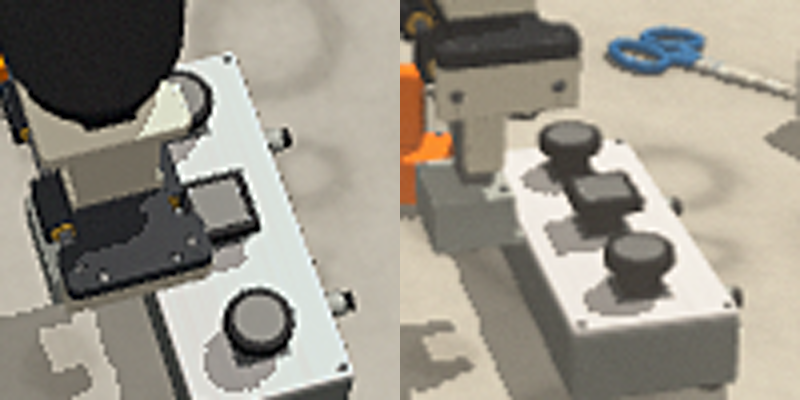

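Standoff reached, with the rails at plate height just in front of the square cap. I'll trim the height by -3.5 mm and slide in level.

Call:
apply_moves:
  commands:
    - {"dx": 0, "dy": -0.7, "dz": -3.5, "spin": 0, "hand": 1}
    - {"dx": 5, "dy": -0.4, "dz": 0, "spin": 0, "hand": 1}
    - {"dx": 10, "dy": -0.2, "dz": 0, "spin": 0, "hand": 1}
    - {"dx": 10, "dy": 0, "dz": 0, "spin": 0, "hand": 1}
    - {"dx": 5, "dy": 0, "dz": 0, "spin": 0, "hand": 1}

```text
t: 10.12
eef_pos: [0.5515, 0.0257, 0.286]
ee_rot: [-0.64, 1.571, -0.647]
force: [-0.0, -0.6, -1.7]
width: 0.0257
```

Call:
apply_moves:
  commands:
    - {"dx": 6, "dy": -0.1, "dz": 0, "spin": 0, "hand": 1}
    - {"dx": 6, "dy": -0.1, "dz": 0, "spin": 0, "hand": 1}
    - {"dx": 6, "dy": 0, "dz": 0, "spin": 0, "hand": 1}
    - {"dx": 6, "dy": 0, "dz": 0, "spin": 0, "hand": 1}
    - {"dx": 0, "dy": 0, "dz": 0, "spin": 0, "hand": 1}

```text
t: 10.75
eef_pos: [0.5749, 0.0255, 0.2861]
ee_rot: [-0.916, 1.571, -0.923]
force: [-0.1, 0.1, -1.7]
width: 0.0258
```

```bash
python3 - <<'E'
from h import *
s=status.get_state();print(s['t'],s['eef_pos'],s['force'],s['moment'])
im=viewer.grab_frame('side');save('pics/d7.png',im);save('pics/c9.png',cv2.resize(im[155:255,260:360],None,fx=6,fy=6,interpolation=cv2.INTER_CUBIC))
E
```

```text
10.75 [0.57493823 0.02549737 0.28607393] [-0.07671482  0.09078743 -1.65490303] [-0.01037065  0.01474529  0.00572673]
```

View pics/c9.png

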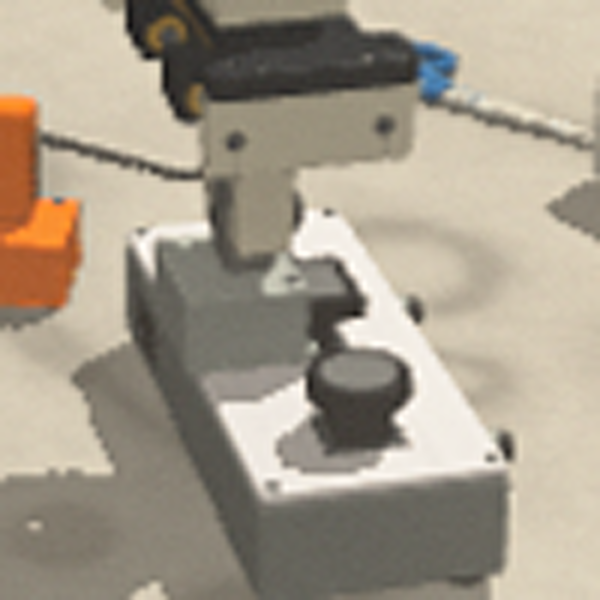

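The side view shows the head entering the puller with no contact force. I'll continue to the seat.

Call:
apply_moves:
  commands:
    - {"dx": 5, "dy": -0.1, "dz": 0, "spin": 0, "hand": 1}
    - {"dx": 6, "dy": 0, "dz": 0, "spin": 0, "hand": 1}
    - {"dx": 6, "dy": 0, "dz": 0, "spin": 0, "hand": 1}
    - {"dx": 6, "dy": 0, "dz": 0, "spin": 0, "hand": 1}
    - {"dx": 3, "dy": 0, "dz": 0, "spin": 0, "hand": 1}

```text
t: 11.42
eef_pos: [0.601, 0.0254, 0.286]
ee_rot: [-2.79, 1.571, -2.797]
force: [-0.4, -0.5, -1.0]
width: 0.0257
```

Call:
apply_moves:
  commands:
    - {"dx": 0, "dy": 0, "dz": 1, "spin": 0, "hand": 1}
    - {"dx": 0, "dy": 0, "dz": 2, "spin": 0, "hand": 1}
    - {"dx": 0, "dy": 0, "dz": 2, "spin": 0, "hand": 1}
    - {"dx": 0, "dy": 0, "dz": 2, "spin": 0, "hand": 1}
    - {"dx": 0, "dy": 0, "dz": 2, "spin": 0, "hand": 1}

```text
t: 12.05
eef_pos: [0.6, 0.0253, 0.2945]
ee_rot: [-3.114, 1.569, -3.121]
force: [-0.1, 0.4, -5.9]
width: 0.0261
```

Call:
apply_moves:
  commands:
    - {"dx": 0, "dy": 0, "dz": 3, "spin": 0, "hand": 1}
    - {"dx": 0, "dy": 0, "dz": 3, "spin": 0, "hand": 1}
    - {"dx": 0, "dy": 0, "dz": 4, "spin": 0, "hand": 1}
    - {"dx": 0, "dy": 0, "dz": 4, "spin": 0, "hand": 1}
    - {"dx": 0, "dy": 0, "dz": 4, "spin": 0, "hand": 1}

```text
t: 12.68
eef_pos: [0.6006, 0.0254, 0.3136]
ee_rot: [0.236, 1.57, 0.23]
force: [0.6, 0.0, -1.7]
width: 0.0258
```

```bash
python3 - <<'E'
from h import *
s=status.get_state();print(s['t'],s['eef_pos'],s['force'],s['moment'])
im=viewer.grab_frame('side');save('pics/d8.png',im);save('pics/c10.png',cv2.resize(im[135:255,250:370],None,fx=5,fy=5,interpolation=cv2.INTER_CUBIC))
E
```

```text
12.675 [0.60058647 0.02536722 0.31363547] [ 0.64650265  0.02899064 -1.71905259] [-0.06820062 -0.02673668 -0.01014617]
```

View pics/c10.png

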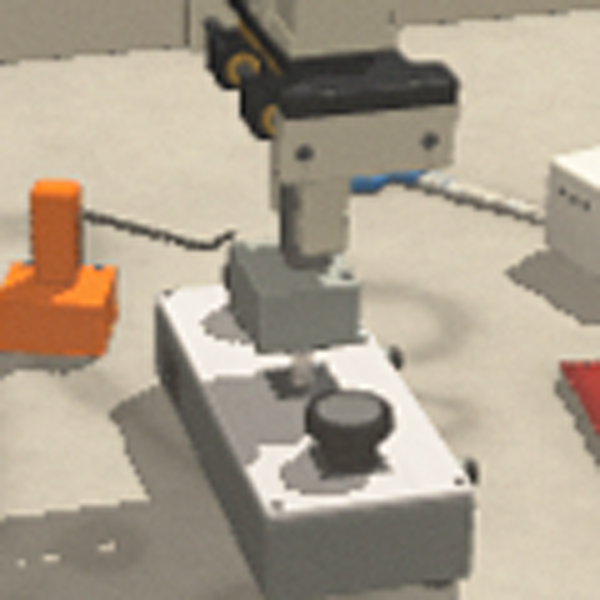

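The cap is off: the bare stem shows at (302,375) in the crop, and the round caps are still seated. I'll lift clear, then carry it gently towards the tray.

Call:
apply_moves:
  commands:
    - {"dx": 0, "dy": 0, "dz": 6, "spin": 0, "hand": 1}
    - {"dx": 0, "dy": 0, "dz": 10, "spin": 0, "hand": 1}
    - {"dx": 0, "dy": 0, "dz": 14, "spin": 0, "hand": 1}
    - {"dx": 0, "dy": 0, "dz": 12, "spin": 0, "hand": 1}
    - {"dx": 0, "dy": -2, "dz": 6, "spin": 0, "hand": 1}

```text
t: 13.35
eef_pos: [0.6007, 0.0234, 0.3626]
ee_rot: [0.326, 1.569, 0.32]
force: [0.7, -0.0, -1.4]
width: 0.0261
```

Call:
apply_moves:
  commands:
    - {"dx": 1, "dy": -6, "dz": 0, "spin": -0.4, "hand": 1}
    - {"dx": 1, "dy": -10, "dz": 0, "spin": -0.6, "hand": 1}
    - {"dx": 1, "dy": -14, "dz": 0, "spin": -0.6, "hand": 1}
    - {"dx": 1, "dy": -18, "dz": 0, "spin": -0.6, "hand": 1}
    - {"dx": 1, "dy": -22, "dz": 0, "spin": -0.6, "hand": 1}

```text
t: 13.98
eef_pos: [0.6056, -0.0481, 0.361]
ee_rot: [-2.753, 1.57, -2.809]
force: [0.8, -0.3, -2.0]
width: 0.0255
```

Call:
apply_moves:
  commands:
    - {"dx": 1, "dy": -24, "dz": 0, "spin": -0.6, "hand": 1}
    - {"dx": 1, "dy": -25, "dz": 0, "spin": -0.6, "hand": 1}
    - {"dx": 1, "dy": -25, "dz": 0, "spin": -0.6, "hand": 1}
    - {"dx": 1, "dy": -25, "dz": 0, "spin": -0.6, "hand": 1}
    - {"dx": 1, "dy": -25, "dz": 0, "spin": -0.6, "hand": 1}

```text
t: 14.6
eef_pos: [0.6103, -0.1728, 0.3611]
ee_rot: [-2.576, 1.571, -2.686]
force: [0.8, 0.3, -1.3]
width: 0.0262
```

Call:
apply_moves:
  commands:
    - {"dx": 1, "dy": -25, "dz": 0, "spin": -0.6, "hand": 1}
    - {"dx": 1, "dy": -25, "dz": 0, "spin": -0.6, "hand": 1}
    - {"dx": 1, "dy": -22, "dz": 0, "spin": -0.6, "hand": 1}
    - {"dx": 1, "dy": -20, "dz": 0, "spin": -0.6, "hand": 1}
    - {"dx": 1, "dy": -16, "dz": 0, "spin": -0.6, "hand": 1}

```text
t: 15.22
eef_pos: [0.6155, -0.28, 0.3611]
ee_rot: [2.895, 1.571, 2.733]
force: [0.8, 0.4, -2.1]
width: 0.0257
```

Call:
apply_moves:
  commands:
    - {"dx": 1, "dy": -12, "dz": 0, "spin": -0.6, "hand": 1}
    - {"dx": 1, "dy": -8, "dz": 0, "spin": -0.6, "hand": 1}
    - {"dx": 1, "dy": -4, "dz": 0, "spin": -0.4, "hand": 1}
    - {"dx": 0, "dy": -2, "dz": 0, "spin": 0, "hand": 1}
    - {"dx": 0, "dy": 0, "dz": 0, "spin": 0, "hand": 1}

```text
t: 15.85
eef_pos: [0.6186, -0.3044, 0.3612]
ee_rot: [0.838, 1.571, 0.65]
force: [0.8, 1.1, -1.5]
width: 0.026
```

```bash
python3 - <<'E'
from h import *
im=viewer.grab_frame('side');save('pics/d9.png',im)
s=status.get_state();print(s['t'],s['eef_pos'],Ro.from_euler('xyz',s['ee_rot']).as_matrix().round(3),s['force'],s['width'])
im=viewer.grab_frame('wrist');save('pics/w9.png',im)
np.save('w9.npy',np.r_[s['eef_pos'],s['ee_rot']])
E
```

```text
15.9 [ 0.6185809  -0.3043066   0.36119722] [[ 0.     0.187  0.982]
 [ 0.     0.982 -0.187]
 [-1.     0.     0.   ]] [-0.61453533 -0.19821901 -1.6608479 ] 0.025731866060165046
```

View pics/w9.png

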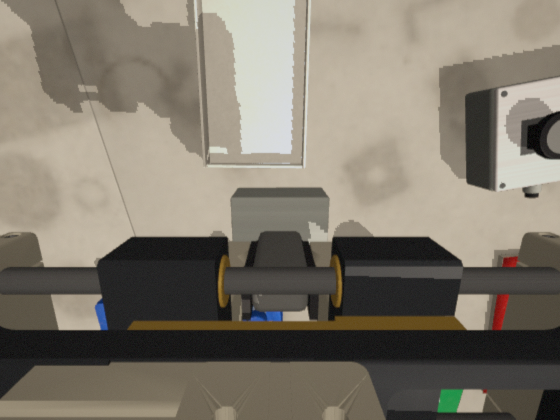

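View pics/d9.png

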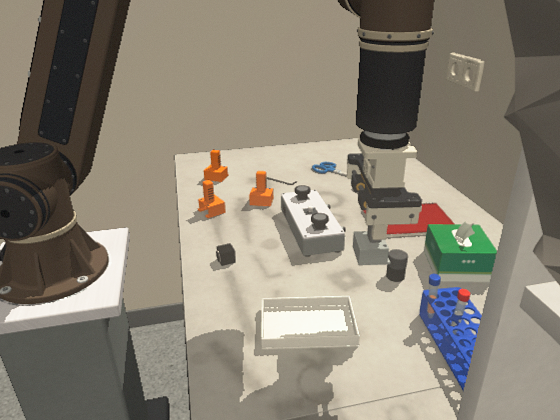

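The wrist view shows the tray's far rim from (209,167) to (304,167), with its sides running up to (195,0) and (310,0). I'll work out its pose from the far rim and sides.

```bash
python3 - <<'E'
from h import *
a=cv2.imread('pics/w9.png')
cv2.imwrite('pics/c11.png',cv2.resize(a[0:190,180:325],None,fx=4,fy=4,interpolation=cv2.INTER_CUBIC)[:760])
w=np.load('w9.npy');st=dict(eef_pos=w[:3],ee_rot=w[3:]);cw=cam('wrist',st)
for u in [(208,167),(305,167),(194,0),(311,0)]: print(u,np.round(onz(cw,u,.025),4))
d=cam('side')
for u in [(262,300),(353,298),(357,344),(260,344)]: print(u,np.round(onz(d,u,.025),4))
E
```

```text
(208, 167) [ 0.5727 -0.3737  0.025 ]
(305, 167) [ 0.5922 -0.2713  0.025 ]
(194, 0) [ 0.4192 -0.3475  0.025 ]
(311, 0) [ 0.4397 -0.2401  0.025 ]
(262, 300) [ 0.4261 -0.2424  0.025 ]
(353, 298) [ 0.5975 -0.2786  0.025 ]
(357, 344) [ 0.5605 -0.3946  0.025 ]
(260, 344) [ 0.401  -0.3556  0.025 ]
```

View pics/c11.png

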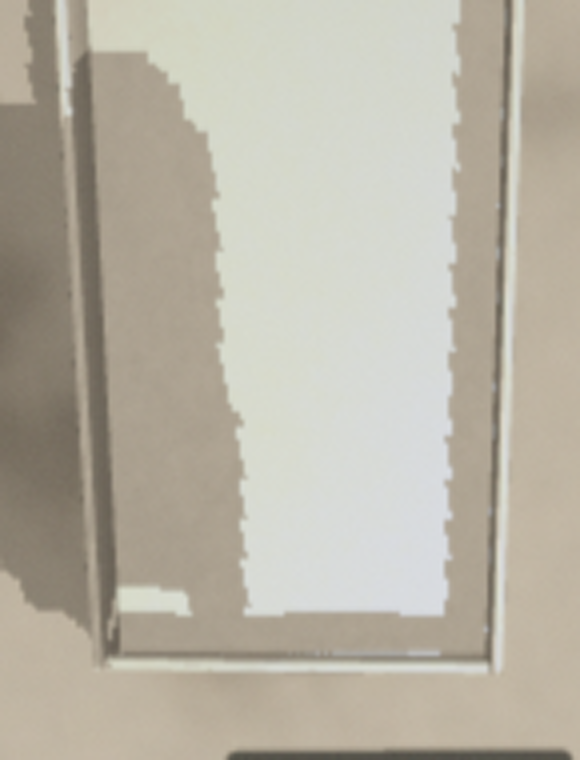

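The tray yaw of about -10.8° matches the tool, and its centre is about (0.497, -0.307). The cap goes to about (0.515, -0.310), which leaves room to back out along the tray.

Call:
apply_moves:
  commands:
    - {"dx": -3, "dy": 0, "dz": 0, "spin": 0, "hand": 1}
    - {"dx": -7, "dy": 0, "dz": 0, "spin": 0, "hand": 1}
    - {"dx": -10, "dy": -1, "dz": 0, "spin": 0, "hand": 1}
    - {"dx": -12, "dy": -1, "dz": 0, "spin": 0, "hand": 1}
    - {"dx": -13, "dy": -1, "dz": 0, "spin": 0, "hand": 1}

```text
t: 16.58
eef_pos: [0.5725, -0.3077, 0.3613]
ee_rot: [-0.291, 1.571, -0.48]
force: [-0.1, 0.4, -2.6]
width: 0.0262
```

Call:
apply_moves:
  commands:
    - {"dx": -13, "dy": -1, "dz": -3, "spin": 0, "hand": 1}
    - {"dx": -13, "dy": -1, "dz": -6, "spin": 0, "hand": 1}
    - {"dx": -12, "dy": -1, "dz": -8, "spin": 0, "hand": 1}
    - {"dx": -11, "dy": 0, "dz": -10, "spin": 0, "hand": 1}
    - {"dx": -7, "dy": 0, "dz": -12, "spin": 0, "hand": 1}

```text
t: 17.2
eef_pos: [0.5168, -0.3106, 0.3214]
ee_rot: [2.278, 1.571, 2.089]
force: [0.3, -1.2, -1.9]
width: 0.0255
```

Call:
apply_moves:
  commands:
    - {"dx": -3, "dy": 0, "dz": -12, "spin": 0, "hand": 1}
    - {"dx": 0, "dy": 0, "dz": -12, "spin": 0, "hand": 1}
    - {"dx": 0, "dy": 0, "dz": -10, "spin": 0, "hand": 1}
    - {"dx": 0, "dy": 0, "dz": -5, "spin": 0, "hand": 1}
    - {"dx": 0, "dy": 0, "dz": 0, "spin": 0, "hand": 1}

```text
t: 17.82
eef_pos: [0.5147, -0.3106, 0.2827]
ee_rot: [-3.102, 1.57, 2.993]
force: [-0.3, -0.2, -2.0]
width: 0.0258
```

```bash
python3 - <<'E'
from h import *
s=status.get_state();print(s['t'],s['eef_pos'],Ro.from_euler('xyz',s['ee_rot']).as_matrix().round(3),s['force'],s['width'])
im=viewer.grab_frame('side');save('pics/d10.png',im);b=cv2.resize(im[240:360,240:380],None,fx=5.5,fy=5,interpolation=cv2.INTER_CUBIC)
save('pics/c12.png',b)
E
```

```text
17.825 [ 0.51468394 -0.31061416  0.28270619] [[-0.001  0.187  0.982]
 [ 0.     0.982 -0.187]
 [-1.    -0.    -0.001]] [-0.26117313 -0.23670066 -1.95440395] 0.025790956926812908
```

View pics/c12.png

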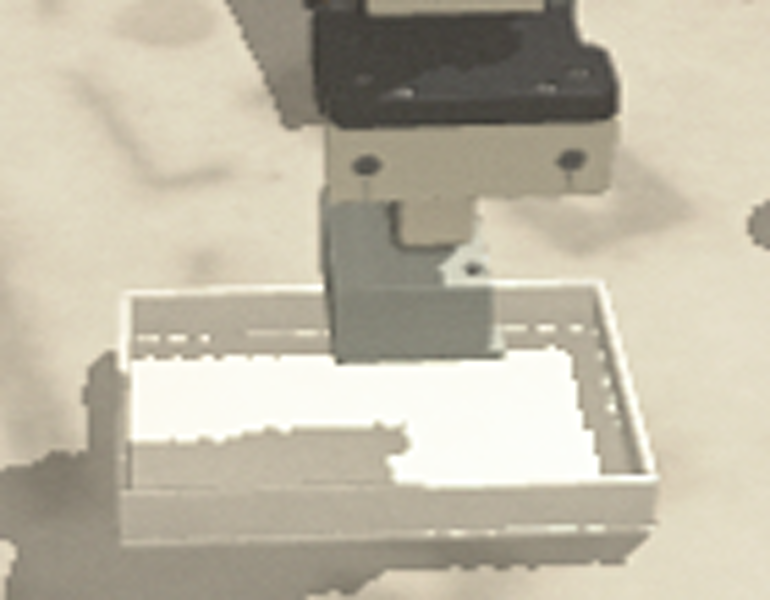

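Call:
apply_moves:
  commands:
    - {"dx": 0, "dy": 0, "dz": -6, "spin": 0, "hand": 1}
    - {"dx": 0, "dy": 0, "dz": -10, "spin": 0, "hand": 1}
    - {"dx": 0, "dy": 0, "dz": -10, "spin": 0, "hand": 1}
    - {"dx": 0, "dy": 0, "dz": -7, "spin": 0, "hand": 1}
    - {"dx": 0, "dy": 0, "dz": -5, "spin": 0, "hand": 1}

```text
t: 18.5
eef_pos: [0.5145, -0.3106, 0.2444]
ee_rot: [3.094, 1.57, 2.906]
force: [0.3, -0.2, -1.4]
width: 0.0258
```

Call:
apply_moves:
  commands:
    - {"dx": 0, "dy": 0, "dz": -2.7, "spin": 0, "hand": 1}
    - {"dx": 0, "dy": 0, "dz": -2, "spin": 0, "hand": 1}
    - {"dx": 0, "dy": 0, "dz": -2, "spin": 0, "hand": 1}
    - {"dx": 0, "dy": 0, "dz": -2, "spin": 0, "hand": 1}
    - {"dx": 0, "dy": 0, "dz": -2, "spin": 0, "hand": 1}

```text
t: 19.12
eef_pos: [0.5146, -0.3106, 0.2345]
ee_rot: [-0.119, 1.571, -0.307]
force: [0.0, -0.3, -1.3]
width: 0.026
```

```bash
python3 - <<'E'
from h import *
s=status.get_state();print(s['t'],s['eef_pos'],s['force'],s['moment'])
im=viewer.grab_frame('side');save('pics/d11.png',im);b=cv2.resize(im[240:360,240:380],None,fx=5.5,fy=5,interpolation=cv2.INTER_CUBIC)
save('pics/c13.png',b)
E
```

```text
19.125 [ 0.51459845 -0.31064518  0.23446737] [ 2.95907085e-04 -3.10425190e-01 -1.34957305e+00] [-0.03405365 -0.02927571  0.01674324]
```

View pics/c13.png

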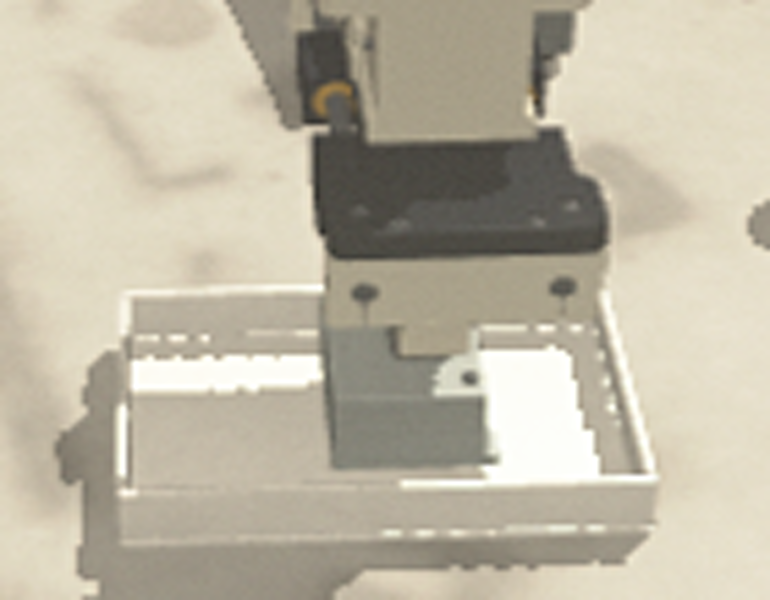

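The puller is down inside the tray, with the rails about 5 mm below the head. I'm backing out along the tray.

Call:
apply_moves:
  commands:
    - {"dx": -2, "dy": 0.4, "dz": 0, "spin": 0, "hand": 1}
    - {"dx": -5, "dy": 1, "dz": 0, "spin": 0, "hand": 1}
    - {"dx": -5, "dy": 0.9, "dz": 0, "spin": 0, "hand": 1}
    - {"dx": -5, "dy": 1, "dz": 0, "spin": 0, "hand": 1}
    - {"dx": -5, "dy": 0.9, "dz": 0, "spin": 0, "hand": 1}

```text
t: 19.8
eef_pos: [0.4921, -0.3064, 0.2345]
ee_rot: [0.037, 1.571, -0.151]
force: [-0.4, -0.8, -1.3]
width: 0.0256
```

Call:
apply_moves:
  commands:
    - {"dx": -5, "dy": 1, "dz": 0, "spin": 0, "hand": 1}
    - {"dx": -3, "dy": 0.6, "dz": 0, "spin": 0, "hand": 1}
    - {"dx": 0, "dy": 0, "dz": 0, "spin": 0, "hand": 1}
    - {"dx": 0, "dy": 0, "dz": 0, "spin": 0, "hand": 1}
    - {"dx": 0, "dy": 0, "dz": 0, "spin": 0, "hand": 1}

```text
t: 20.42
eef_pos: [0.4847, -0.3049, 0.2344]
ee_rot: [-0.437, 1.571, -0.625]
force: [0.2, -0.2, -2.3]
width: 0.026
```

```bash
python3 - <<'E'
from h import *
s=status.get_state();print(s['t'],s['eef_pos'],s['force'],s['moment'])
im=viewer.grab_frame('side');save('pics/d12.png',im);b=cv2.resize(im[240:360,240:380],None,fx=5.5,fy=5,interpolation=cv2.INTER_CUBIC)
save('pics/c14.png',b)
E
```

```text
20.425 [ 0.4847052  -0.30486421  0.2344438 ] [ 0.16761351 -0.21691152 -2.29597887] [-0.04367733 -0.05723403 -0.03866615]
```

View pics/c14.png

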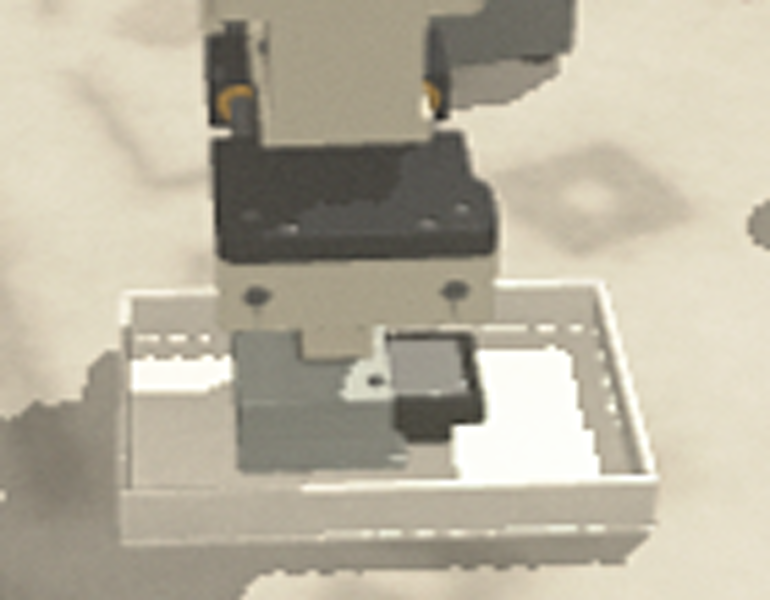

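The cap stands upright in the tray at crop (435,385), free of the puller. I'll continue backing out by 21 mm.

Call:
apply_moves:
  commands:
    - {"dx": -4, "dy": 0.8, "dz": 0, "spin": 0, "hand": 1}
    - {"dx": -6, "dy": 1.1, "dz": 0, "spin": 0, "hand": 1}
    - {"dx": -6, "dy": 1.1, "dz": 0, "spin": 0, "hand": 1}
    - {"dx": -4.5, "dy": 0.9, "dz": 0, "spin": 0, "hand": 1}
    - {"dx": 0, "dy": 0, "dz": 0, "spin": 0, "hand": 1}

```text
t: 21.1
eef_pos: [0.4637, -0.3009, 0.2346]
ee_rot: [0.048, 1.571, -0.14]
force: [0.0, 1.0, -0.7]
width: 0.0258
```

```bash
python3 - <<'E'
from h import *
s=status.get_state();print(s['t'],s['eef_pos'],s['force'],s['moment'])
im=viewer.grab_frame('side');save('pics/d13.png',im);b=cv2.resize(im[240:360,240:380],None,fx=5.5,fy=5,interpolation=cv2.INTER_CUBIC)
save('pics/c15.png',b)
E
```

```text
21.1 [ 0.46366786 -0.30087639  0.23460482] [ 0.02416823  1.03196255 -0.71494355] [-0.04300571 -0.06243798 -0.02297002]
```

View pics/c15.png

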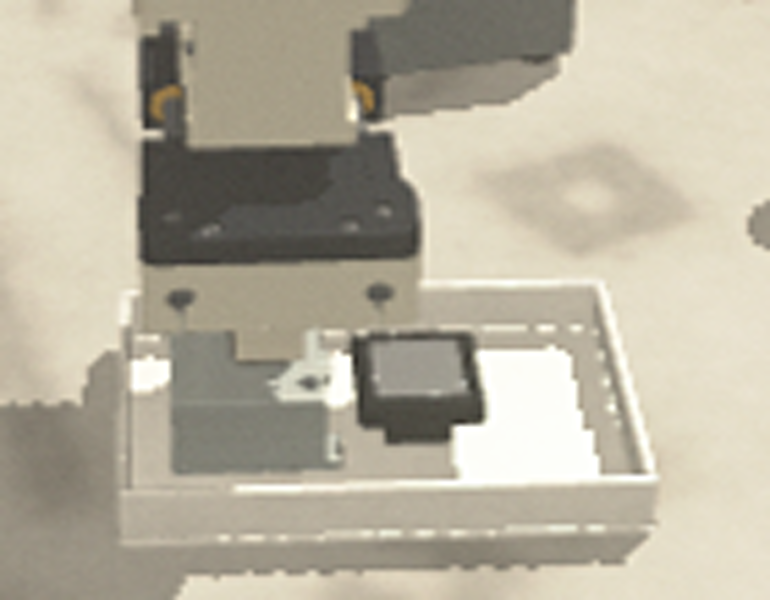

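The cap stands head up and the rails have cleared it. I'll lift straight up and carry the puller to open bench at about (0.46, -0.15).

Call:
apply_moves:
  commands:
    - {"dx": 0, "dy": 0, "dz": 6, "spin": 0, "hand": 1}
    - {"dx": 0, "dy": 0, "dz": 14, "spin": 0, "hand": 1}
    - {"dx": 0, "dy": 0, "dz": 20, "spin": 0, "hand": 1}
    - {"dx": 0, "dy": 0, "dz": 20, "spin": 0, "hand": 1}
    - {"dx": 0, "dy": 0, "dz": 12, "spin": 0, "hand": 1}

```text
t: 21.78
eef_pos: [0.4644, -0.301, 0.3084]
ee_rot: [-0.11, 1.569, -0.298]
force: [0.3, 0.5, -2.2]
width: 0.0262
```

Call:
apply_moves:
  commands:
    - {"dx": 0, "dy": 12, "dz": 0, "spin": 0, "hand": 1}
    - {"dx": 0, "dy": 22, "dz": 0, "spin": 0, "hand": 1}
    - {"dx": -1, "dy": 28, "dz": 0, "spin": 0, "hand": 1}
    - {"dx": -1, "dy": 28, "dz": 0, "spin": 0, "hand": 1}
    - {"dx": -1, "dy": 26, "dz": 0, "spin": 0, "hand": 1}

```text
t: 22.4
eef_pos: [0.4605, -0.1835, 0.3058]
ee_rot: [3.065, 1.57, 2.877]
force: [-0.5, -0.9, -1.5]
width: 0.0257
```

Call:
apply_moves:
  commands:
    - {"dx": 0, "dy": 20, "dz": 0, "spin": 0, "hand": 1}
    - {"dx": 0, "dy": 10, "dz": -4, "spin": 0, "hand": 1}
    - {"dx": 0, "dy": 5, "dz": -14, "spin": 0, "hand": 1}
    - {"dx": 0, "dy": 0, "dz": -22, "spin": 0, "hand": 1}
    - {"dx": 0, "dy": 0, "dz": -15, "spin": 0, "hand": 1}

```text
t: 23.02
eef_pos: [0.4604, -0.1501, 0.2494]
ee_rot: [-2.985, 1.569, 3.109]
force: [-0.3, 0.3, -2.1]
width: 0.0259
```

Call:
apply_moves:
  commands:
    - {"dx": 0, "dy": 0, "dz": -12, "spin": 0, "hand": 1}
    - {"dx": 0, "dy": 0, "dz": -6, "spin": 0, "hand": 1}
    - {"dx": 0, "dy": 0, "dz": -4, "spin": 0, "hand": 1}
    - {"dx": 0, "dy": 0, "dz": 0, "spin": 0, "hand": 1}
    - {"dx": 0, "dy": 0, "dz": 0, "spin": 0, "hand": 1}

```text
t: 23.65
eef_pos: [0.4612, -0.1499, 0.2299]
ee_rot: [0.201, 1.57, 0.013]
force: [1.0, 0.1, -1.8]
width: 0.026
```

```bash
python3 - <<'E'
from h import *
s=status.get_state();print(s['t'],s['eef_pos'],s['force'],s['moment'])
im=viewer.grab_frame('side');save('pics/d14.png',im);b=cv2.resize(im[190:360,190:400],None,fx=3.8,fy=3.5,interpolation=cv2.INTER_CUBIC)
save('pics/c16.png',b)
E
```

```text
23.65 [ 0.4612341  -0.149934    0.22985794] [ 0.9989977   0.08280718 -1.82471253] [-0.0581124  -0.02644059 -0.03342784]
```

View pics/c16.png

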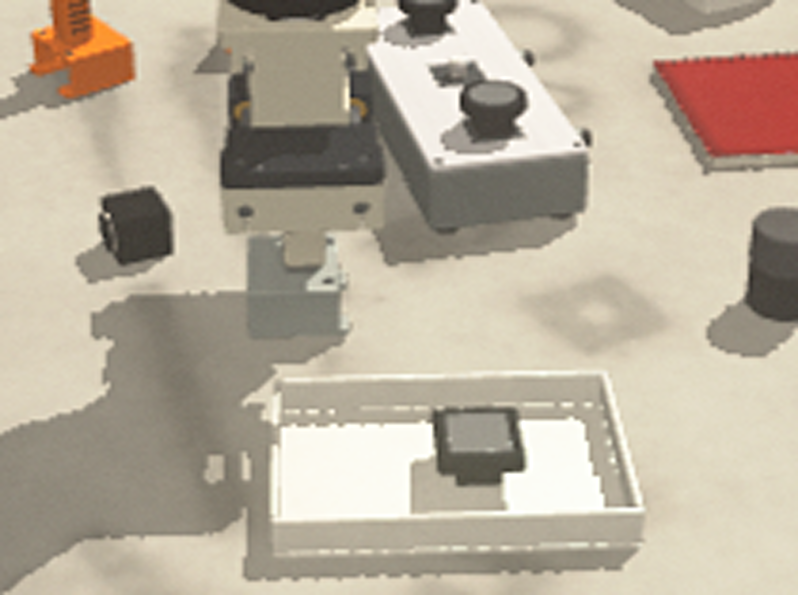

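The puller hangs about 4 mm above the open bench, clear of the tray, box and cube. I'll lower until it touches, then release.

Call:
apply_moves:
  commands:
    - {"dx": 0, "dy": 0, "dz": -1.5, "spin": 0, "hand": 1}
    - {"dx": 0, "dy": 0, "dz": -1.5, "spin": 0, "hand": 1}
    - {"dx": 0, "dy": 0, "dz": -1, "spin": 0, "hand": 1}
    - {"dx": 0, "dy": 0, "dz": -0.5, "spin": 0, "hand": 1}
    - {"dx": 0, "dy": 0, "dz": 0, "spin": 0, "hand": 1}

```text
t: 24.32
eef_pos: [0.461, -0.1499, 0.2256]
ee_rot: [-0.718, 1.571, -0.906]
force: [-3.9, 1.3, 7.8]
width: 0.0256
```

Contact, with Fz up to +7.8 N. Releasing gradually.

Call:
apply_moves:
  commands:
    - {"dx": 0, "dy": 0, "dz": 0, "spin": 0, "hand": 0.65}
    - {"dx": 0, "dy": 0, "dz": 0, "spin": 0, "hand": 0.5}
    - {"dx": 0, "dy": 0, "dz": 0, "spin": 0, "hand": 0.3}
    - {"dx": 0, "dy": 0, "dz": 0, "spin": 0, "hand": 0.1}
    - {"dx": 0, "dy": 0, "dz": 0, "spin": 0, "hand": 0}

```text
t: 24.95
eef_pos: [0.4611, -0.1499, 0.2249]
ee_rot: [-2.808, 1.571, -2.996]
force: [0.3, -0.8, -0.1]
width: 0.0654
```

Call:
apply_moves:
  commands:
    - {"dx": 0, "dy": 0, "dz": 0, "spin": 0, "hand": 0}
    - {"dx": 0, "dy": 0, "dz": 0, "spin": 0, "hand": 0}
    - {"dx": 0, "dy": 0, "dz": 0, "spin": 0, "hand": 0}
    - {"dx": 0, "dy": 0, "dz": 5, "spin": 0, "hand": 0}
    - {"dx": 0, "dy": 0, "dz": 10, "spin": 0, "hand": 0}

```text
t: 25.58
eef_pos: [0.4609, -0.1499, 0.2403]
ee_rot: [-2.865, 1.57, -3.053]
force: [-0.0, 0.0, 0.2]
width: 0.0876
```

Call:
apply_moves:
  commands:
    - {"dx": 0, "dy": 0, "dz": 25, "spin": 0, "hand": 0}
    - {"dx": 0, "dy": 0, "dz": 40, "spin": 0, "hand": 0}
    - {"dx": 0, "dy": 0, "dz": 40, "spin": 0, "hand": 0}
    - {"dx": 0, "dy": 0, "dz": 40, "spin": 0, "hand": 0}
    - {"dx": 0, "dy": 0, "dz": 10, "spin": 0, "hand": 0}

```text
t: 26.2
eef_pos: [0.4613, -0.15, 0.3986]
ee_rot: [0.171, 1.565, -0.016]
force: [0.5, -0.3, -0.3]
width: 0.0877
```

Call:
apply_moves:
  commands:
    - {"dx": 25, "dy": 0, "dz": 0, "spin": 0, "hand": 0}
    - {"dx": 30, "dy": 0, "dz": 0, "spin": 0, "hand": 0}
    - {"dx": 30, "dy": 0, "dz": 0, "spin": 0, "hand": 0}
    - {"dx": 20, "dy": 0, "dz": 0, "spin": 0, "hand": 0}
    - {"dx": 0, "dy": 0, "dz": 0, "spin": 0, "hand": 0}

```text
t: 26.82
eef_pos: [0.5668, -0.1498, 0.394]
ee_rot: [-2.971, 1.569, 3.124]
force: [-0.8, -0.4, -0.3]
width: 0.0876
```

```bash
python3 - <<'E'
from h import *
s=status.get_state();print(s['t'],s['eef_pos'],s['force'],s['width'])
for n in('side','scene','wrist'):
    im=viewer.grab_frame(n);save(f'pics/f_{n}.png',im)
im=cv2.imread('pics/f_side.png');cv2.imwrite('pics/c17.png',cv2.resize(im[160:360,170:410],None,fx=3.3,fy=3,interpolation=cv2.INTER_CUBIC))
E
```

```text
26.825 [ 0.56678165 -0.14983661  0.39400876] [-0.77444637 -0.38122773 -0.26498263] 0.08759343192823409
```

View pics/c17.png

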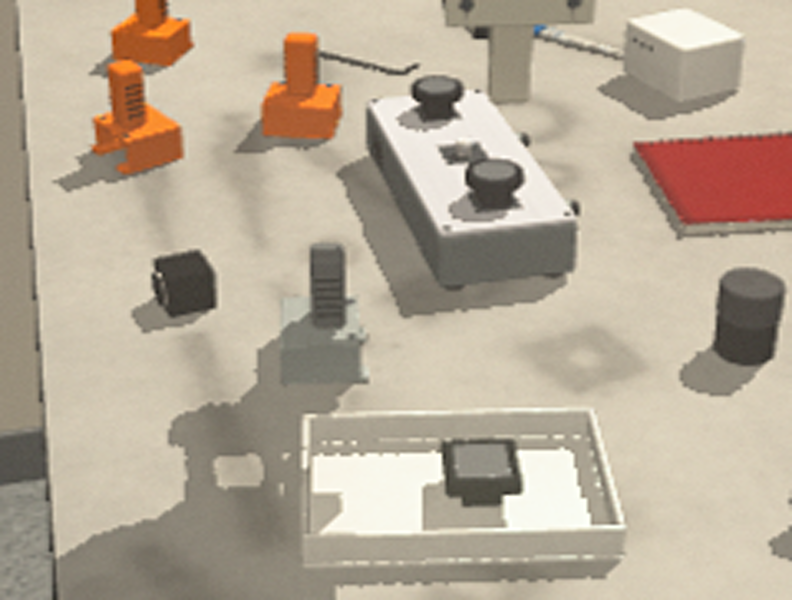

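View pics/f_wrist.png

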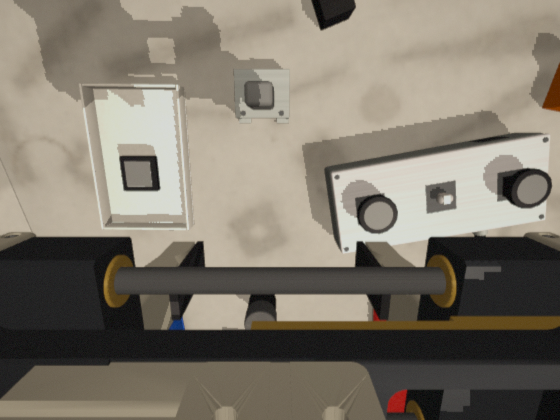

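View pics/f_scene.png

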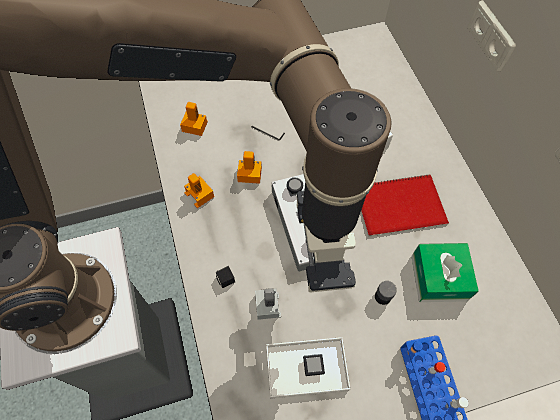

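The final views show the cap head up in the tray (wrist view 140,173) and the puller upright on open bench at (261,95). The middle stem is bare, and both round caps are seated. The cube and the canister are where they were.

```bash
python3 -c "
from station import arm
print(arm.job_done())"
```

```text
the job is handed in; nothing more can be done
None
```

The job is done and handed in at about 27 s of the 69 s allowed. I gripped the grey puller and hooked it under the middle (square) cap from the front. I then pulled the cap off, stood it head up on the tray floor and backed out along the tray. The puller now stands upright on open bench at about (0.46, -0.15).

**Last checks:** The final pictures from all three cameras show:
- the cap upright inside the tray;
- the middle stem bare and both round caps seated;
- the puller standing clear of the tray, box and filter cube;
- the cube and canister where they were.

The gripper did not touch any cap. The largest force I read was about 8 N, when the puller touched down.

**What disagreed:** My measured tray rim was about 107 × 169 mm, against 124 × 179 mm given. The placing had enough margin that this did not matter. My first batch of moves was refused for missing keys, and the arm did not move.

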